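Load the sample cells into the optical test bench and bolt them in

TASK

Draw the bench's retaining bolt fully back, take the solid black blank off the optical bench and put it in the empty square tray, and stand every sample cell that is on the mat upright on the bench shelf between the lamp and the detector, with its clear windows squarely facing along the light path. Then push the bolt across in front of the cells until its tip is fully home in the keeper, and last of all flip the toggle on the supply box over to switch the lamp on; leave the other things on the table where they are, and everything in its place with the gripper clear.

Things in the scene. Friction and masses are not known exactly. Their poses are not given: they have to be found in the camera images.
- bench: fixed grey base plate 12 mm thick on the mat (mat top z = 0.002 m). Origin: underside, mid shelf. Own y = light path, from the lamp (barrel 51 mm high in all, face at y -0.085) to the detector (black box 58 mm high, face at y 0.090); own +x away from the robot. Plate x -0.040..0.050, y -0.155..0.155; a 34 mm wide tongue under the drawn-back bolt reaches y -0.30
- shelf_mid (a point): middle of the shelf on the plate's top (12 mm above bench origin), bench axes. Behind is a fence 10 mm high, face at x +0.019; in front the bolt runs along y at x -0.025. A cell's origin belongs on the line x = 0 (2 mm spare behind, 4 mm in front), y within 0.062 either way; four fit 34 mm apart (y -0.051, -0.017, 0.017, 0.051)
- bolt (a joint): slide of the bolt, m: 0 = fully drawn back (shelf open in front), 0.170 = home against its stop; grows as the bolt moves along the bench's +y. About 2 N of friction, stays where it is left. Starts between 0.12 and 0.165, not to be relied on
- bolt_tip (a point): the end of the 8 mm round steel bolt; 18 mm above the bench underside (axis). At joint 0 it is at bench y = -0.075, at 0.170 at y = +0.095. Axes as the bench
- keeper_mouth (a point): mouth of the keeper (steel staple with an end wall) on the bolt's axis at bench (-0.025, 0.070); the tip goes in along bench +y and is home when 25 mm past this point (18 mm or more counts as fully in)
- bolt_knob (a point): grip point on the bolt's upright knob post, 12 mm diameter (black 16 mm cap), 35 mm in front (bench -x) of the bolt axis and 202 mm behind the tip; 43 mm above the bench underside, the post reaching 15 mm above and 29 mm below. Pinch it from above and move it along bench y; nothing higher than 30 mm stands within 30 mm of it
- cell1: optical sample cell: an upright aluminium block 34 (own x) x 22 (own y) x 42 (z) mm; the two 34 x 42 mm faces (normals own y) are clear glass windows, alike; the 22 mm wide sides (normals own x) are plain metal to grip, 34 mm apart. About 60 g. Origin: centre of its underside. Starts standing on the mat; may be absent (None)
- cell2: optical sample cell: an upright aluminium block 34 (own x) x 22 (own y) x 42 (z) mm; the two 34 x 42 mm faces (normals own y) are clear glass windows, alike; the 22 mm wide sides (normals own x) are plain metal to grip, 34 mm apart. About 60 g. Origin: centre of its underside. Starts standing on the mat; may be absent (None)
- cell3: optical sample cell: an upright aluminium block 34 (own x) x 22 (own y) x 42 (z) mm; the two 34 x 42 mm faces (normals own y) are clear glass windows, alike; the 22 mm wide sides (normals own x) are plain metal to grip, 34 mm apart. About 60 g. Origin: centre of its underside. Starts standing on the mat; may be absent (None)
- cell4: optical sample cell: an upright aluminium block 34 (own x) x 22 (own y) x 42 (z) mm; the two 34 x 42 mm faces (normals own y) are clear glass windows, alike; the 22 mm wide sides (normals own x) are plain metal to grip, 34 mm apart. About 60 g. Origin: centre of its underside. Starts standing on the mat; may be absent (None)
- blank: dark blank: a solid black plastic block of the same 34 x 22 x 42 mm (x, y, z) without windows, 60 g; origin: centre of its underside. Starts standing on the bench shelf, roughly square to it
- tray: fixed grey open tray, 110 x 110 x 22 mm, walls and floor 4 mm; origin: centre of its underside. It and the supply box may swap sides
- tray_in (a point): centre of the tray's inner floor, 4 mm above its underside; inner floor 102 x 102 mm
- supply: fixed grey lamp supply box 100 x 80 x 45 mm (x, y, z), the toggle on its top; origin: centre of its underside, own +x roughly away from the robot
- switch (a joint): angle of the toggle, rad: 0 = off, leaning to the supply's -x (towards the robot); 1.0 = on, leaning to +x; it stays where it is left (about 1.2 N at the tip); 0.8 or more counts as on
- switch_tip (a point): centre of the toggle's black ball, 22 mm diameter, 50 mm from the pivot; the pivot lies along the supply's y, 46 mm above its underside at the middle of the box; axes turn with the toggle
- board: bystander: small green circuit board 50 x 35 x 4 mm, loose; origin: centre of underside
- driver: bystander: screwdriver 130 mm long lying flat along own x, black handle, loose
- spool: bystander: metal spool of solder, 52 mm diameter, 36 mm high, loose; origin: centre of underside
- flux: bystander: small jar with white cap, 34 mm diameter, 70 mm high, loose; origin: centre of underside
- collar: bystander: dark steel collar, 28 mm outer diameter, 8 mm high, loose; origin: centre of underside
- mouse: bystander: black computer mouse, 100 x 58 x 30 mm, loose; origin: centre of underside
- case: bystander: flat open black plastic case 100 x 60 x 15 mm, loose; origin: centre of underside

How it is judged:
On the way, in this order (a step that is already met when the one before it is completed fails the run):
1. the bolt is drawn fully back (value of joint bolt below 0.015 m), for 0.2 s.
2. with the bolt back, the blank is in the tray and every cell stands on the shelf with its windows along the light path (x of blank in the frame of tray_in between -0.052 and 0.052 m and y of blank in the frame of tray_in between -0.052 and 0.052 m and z of blank in the frame of tray_in between -0.005 and 0.03 m and x of cell1 in the frame of shelf_mid between -0.006 and 0.006 m and y of cell1 in the frame of shelf_mid between -0.062 and 0.062 m and z of cell1 in the frame of shelf_mid between -0.004 and 0.004 m and angle between each of cell1, cell2, cell3, cell4's own z axis and vertical below 0.1 rad and angle between the y axis of each of cell1, cell2, cell3, cell4 and the y axis of bench, either way round below 0.14 rad and x of cell2 in the frame of shelf_mid between -0.006 and 0.006 m and y of cell2 in the frame of shelf_mid between -0.062 and 0.062 m and z of cell2 in the frame of shelf_mid between -0.004 and 0.004 m and x of cell3 in the frame of shelf_mid between -0.006 and 0.006 m and y of cell3 in the frame of shelf_mid between -0.062 and 0.062 m and z of cell3 in the frame of shelf_mid between -0.004 and 0.004 m and x of cell4 in the frame of shelf_mid between -0.006 and 0.006 m and y of cell4 in the frame of shelf_mid between -0.062 and 0.062 m and z of cell4 in the frame of shelf_mid between -0.004 and 0.004 m and value of joint bolt below 0.05 m), for 0.2 s.
3. the bolt's tip is fully in the keeper (y of bolt_tip in the frame of keeper_mouth above 0.018 m), for 0.2 s.
4. the lamp's toggle is on (value of joint switch above 0.8 rad), for 0.1 s.
At the end, for the whole second after the job is handed in: Every present cell is level on the shelf within 6 mm of its centre line and 62 mm of its middle, upright to 0.1 rad, windows within 0.14 rad of the light path; blank in the tray; bolt tip 18 mm or more inside the keeper; toggle at 0.8 rad or more; all at rest (x of cell1 in the frame of shelf_mid between -0.006 and 0.006 m and y of cell1 in the frame of shelf_mid between -0.062 and 0.062 m and z of cell1 in the frame of shelf_mid between -0.004 and 0.004 m and angle between each of cell1, cell2, cell3, cell4's own z axis and vertical below 0.1 rad and angle between the y axis of each of cell1, cell2, cell3, cell4 and the y axis of bench, either way round below 0.14 rad and x of cell2 in the frame of shelf_mid between -0.006 and 0.006 m and y of cell2 in the frame of shelf_mid between -0.062 and 0.062 m and z of cell2 in the frame of shelf_mid between -0.004 and 0.004 m and x of cell3 in the frame of shelf_mid between -0.006 and 0.006 m and y of cell3 in the frame of shelf_mid between -0.062 and 0.062 m and z of cell3 in the frame of shelf_mid between -0.004 and 0.004 m and x of cell4 in the frame of shelf_mid between -0.006 and 0.006 m and y of cell4 in the frame of shelf_mid between -0.062 and 0.062 m and z of cell4 in the frame of shelf_mid between -0.004 and 0.004 m and x of blank in the frame of tray_in between -0.052 and 0.052 m and y of blank in the frame of tray_in between -0.052 and 0.052 m and z of blank in the frame of tray_in between -0.005 and 0.03 m and y of bolt_tip in the frame of keeper_mouth above 0.018 m and value of joint switch above 0.8 rad and linear speed of each of cell1, cell2, cell3, cell4, blank below 0.02 m/s); the robot touches nothing.
It fails at once if one of the bystanders is pushed more than 40 mm from its place (distance of any of board, driver, spool, flux, collar, mouse, case from where it was at the start of the episode above 0.04 m).
Of cell1, cell2, cell3, cell4 only 2 to 4 are there at a start; the rules pass over those that are not, and their reading is None.
At some moment in a run one of cell1, cell2, cell3, cell4 may be knocked a few centimetres aside while the robot is not near it.
Once in a run the grip may slacken for a moment while it holds something.
It also fails if it takes over 210 s, if anything falls off the work surface, if the arm or the gripper's body presses on something with over 40 N, if the wrist force passes 120 N, or if a joint passes its speed limit or range.

ROBOT

A 6-joint arm with a two-finger parallel gripper is mounted at the origin on the work surface. World frame = base frame: x ahead of the robot, y to its left, z up, the work surface at z = 0. Lengths are in m, angles in rad, forces in N, time in s.
With the tool pointing down it reaches from about 0.275 to 0.875 m from the base axis. Payload 12.5 kg.
Tool frame: the origin (TCP) lies on the centre line of the jaws, within the pads' length; the fingertips stand r.finger_overhang ahead of it and the grasp point (between the pads) lies 3 mm ahead of it (r.finger_overhang is the distance from the TCP to the fingertips, in m); z points along the fingers, y is the direction in which the jaws open and shut (so a half turn about z gives the same grasp; the last joint's range is limited). The gripper opens to 85 mm and grips with 20 to 120 N. Pads are 22 mm wide; open, the fingers measure 114 mm over their backs; the gripper's body (76 mm by 85 mm) begins 54 mm behind the grasp point. The pads swing forward as they close: fully open they stand 13 mm farther back than shut.
Start: joints at [1.134, 0.351, 1.652, -0, 1.139, -0.085], TCP at [0.189, 0.516, 0.253] pointing down, gripper open.
Joint ranges: [-2.75, 2.75], [-0.79, 2.1], [0.01, 2.65], [-1.57, 4.71], [0.07, 3.14], [-2.87, 2.87]. Speed limits (rad/s): [2.22, 2.22, 2.79, 3.14, 3.14, 3.14].

INTERFACE

Orientations are given as a unit quaternion [x, y, z, w].
In Python, from cell import r, optics gives the robot as it stands. The module is installed in compiled form; this text tells all that it offers. Calls block until the motion is done:
- r.move_to(position, orientation): joint-space move of the TCP to a pose.
- r.move_linear(position, rot=None, vel=0.15): straight line of the TCP; rot=None keeps the orientation; vel is the mean speed in m/s.
- r.set_joints(angles): joint-space move.
- r.set_gripper(opening, squeeze=None): opening from 0.0 (shut) to 1.0 (fully open); squeeze is the grip in N (None keeps the last); returns when the fingers have stopped.
- r.sleep(seconds).
- r.inverse_kinematics(position, orientation): joint angles nearest the present ones, or None.
- optics.get_image(name): name is "scene" or "top" or "wrist"; returns a dict with "pixels" (480x640x3 uint8, red, green, blue), "depth" (480x640 float32, m along the optical axis (not along the pixel's ray), 0 where there is no reading), "fx", "fy", "cx", "cy" (pixels), "camera_from_world" (4x4, takes a point from world to camera coordinates); the wrist camera has in their place "mount" (4x4, takes a point from camera to tool coordinates, whose origin is the TCP and whose axes are the flange's). Camera axes: x right, y down, z forward; pixel columns grow to the right and rows downward; lengths in m; the calibration is good to about 2 mm. A picture is of the moment at which its call begins: read the wrist's pose just before it.
A pose or a line that the arm cannot do raises r.PlanningError and nothing moves.
- r.hand_in(): hands the job in, once; it reports no verdict.
Readings, each from a call of its own:
- r.current_t(): time.
- r.current_q(): joint angles.
- r.current_qvel(): joint speeds.
- r.current_effort(): joint torques, N m.
- r.current_tool_pos(): TCP position.
- r.current_ee_rot(): TCP orientation.
- r.current_contact_force(): force on the tool from outside, world axes, zero at the start.
- r.current_torque(): the same for the moment, N m.
- r.current_opening(): opening from 0.0 (shut) to 1.0 (fully open).
Only numpy, scipy, OpenCV 4.12 (cv2) and the standard library are available. Lean on these libraries where they do the work, as an engineer would, in place of code of your own. Each camera call takes 0.05 s, during which the arm holds its last target. There are 200 camera calls.

## Working session

There is one attempt and no reset: what is moved stays moved. The work goes in short steps, each a Python script; the robot and the scene stay as the last script left them, time stands still between calls to the robot, and variables do not carry over. Pictures are saved under pics/ and viewed, about 12 in all and at most 16, crops included, and the job is handed in when it is done.

```bash
mkdir -p pics; cat > h.py <<'E'
import numpy as np, cv2
from scipy.spatial.transform import Rotation as R
from cell import r, optics
def save(im,n,crop=None,s=1):
    p=im["pixels"][:,:,::-1]
    if crop: p=p[crop[1]:crop[3],crop[0]:crop[2]]
    cv2.imwrite("pics/"+n+".png",cv2.resize(p,None,fx=s,fy=s,interpolation=cv2.INTER_CUBIC))
def cloud(im,T=None):
    """world xyz per pixel (480x640x3)"""
    d=im["depth"]; v,u=np.mgrid[:480,:640]
    P=np.stack([(u-im["cx"])/im["fx"]*d,(v-im["cy"])/im["fy"]*d,d],-1)
    if T is None: T=np.linalg.inv(im["camera_from_world"])
    W=P@T[:3,:3].T+T[:3,3]; W[d==0]=np.nan
    return W
def wrist():
    T=np.eye(4);T[:3,3]=r.current_tool_pos();T[:3,:3]=R.from_quat(r.current_ee_rot()).as_matrix()
    im=optics.get_image("wrist"); return im,cloud(im,T@im["mount"])
E
python3 - <<'E'
from h import *
print(r.finger_overhang,r.current_t())
for n in("top","scene"):
    im=optics.get_image(n); save(im,n+"0",s=1.25); np.save(n+"0.npy",cloud(im))
    print(n,im["fx"],np.linalg.inv(im["camera_from_world"]).round(3).tolist())
E
```

```text
0.022 0.0
top 491.79572889168713 [[-0.005, -0.989, 0.151, 0.389], [-1.0, 0.004, -0.008, -0.004], [0.007, -0.151, -0.989, 1.18], [0.0, 0.0, 0.0, 1.0]]
scene 519.3358536967539 [[0.108, 0.837, -0.537, 1.175], [0.994, -0.085, 0.067, -0.072], [0.01, -0.541, -0.841, 1.034], [0.0, 0.0, 0.0, 1.0]]
```

View pics/top0.png

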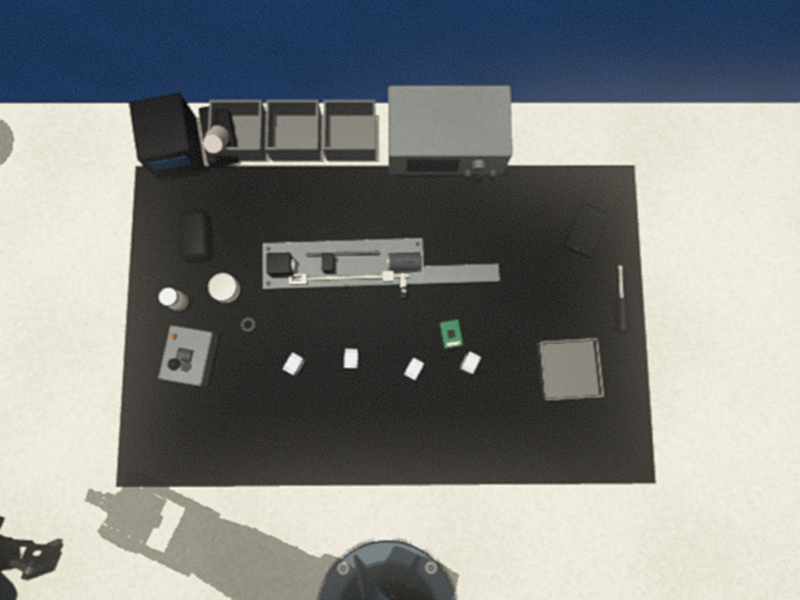

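View pics/scene0.png

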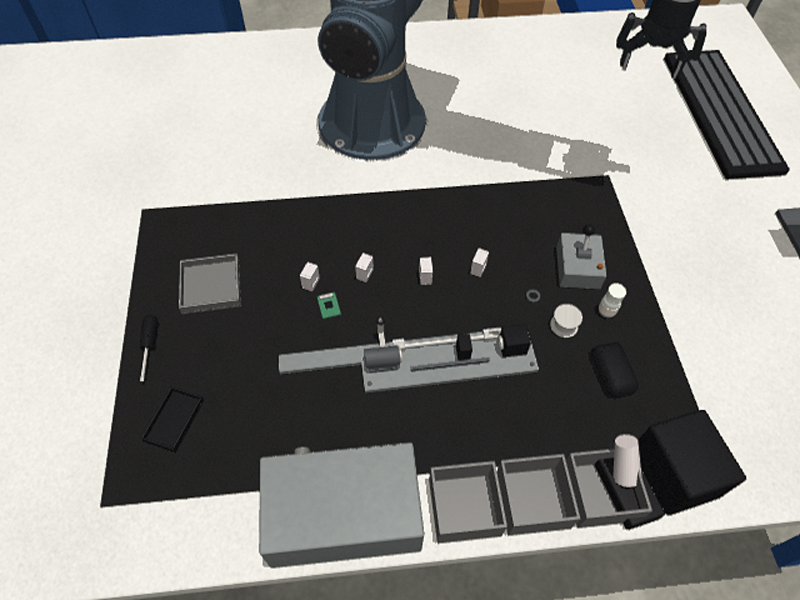

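The top view shows four cells (view px 293,363; 351,358; 414,369; 471,362), with the board near the fourth. The blank is on the shelf at (328,262) and the knob at (403,288). The tray is at (571,369) and the supply box at (187,355), with its toggle leaning towards the robot. Next I'll measure these.

```bash
cat >> h.py <<'E'
def blobs(W,box,z0,z1,minpx=15):
    """components of points within xy box (x0,x1,y0,y1) and height; returns (cx,cy,long,short,angle of long axis,n,zmed)"""
    with np.errstate(invalid='ignore'):
        m=(W[...,0]>box[0])&(W[...,0]<box[1])&(W[...,1]>box[2])&(W[...,1]<box[3])&(W[...,2]>z0)&(W[...,2]<z1)
    n,l=cv2.connectedComponents(m.astype(np.uint8),connectivity=4); out=[]
    for i in range(1,n):
        p=W[l==i]
        if len(p)<minpx: continue
        c,(w,h),_=rc=cv2.minAreaRect((p[:,:2]*1000).astype(np.float32))
        b=cv2.boxPoints(rc); e=max(b[1]-b[0],b[2]-b[1],key=np.linalg.norm)
        out.append((c[0]/1e3,c[1]/1e3,max(w,h)/1e3,min(w,h)/1e3,np.arctan2(e[1],e[0])%np.pi,len(p),np.median(p[:,2])))
    return out
E
python3 - <<'E'
from h import *
np.set_printoptions(suppress=True,precision=3)
for n in("top",):
    W=np.load(n+"0.npy")
    for nm,(u,v) in dict(cells1=(293,363),c2=(351,358),c3=(414,369),c4=(471,362),blank=(328,262),knob=(403,290),tray=(571,369),supply=(200,345),ball=(174,365),platecorner=(265,286),lamp=(404,262)).items():
        print(nm,W[int(v/1.25),int(u/1.25)])
    for t,a in dict(plate=((.35,.6,-.3,.3),.009,.019,200),mid=((.2,.6,-.25,.25),.030,.07,15),tray=((.2,.5,-.5,-.2),.016,.03,30),sup=((.2,.5,.2,.5),.035,.055,30),ball=((.2,.5,.2,.5),.065,.12,5)).items():
        print(t)
        for b in blobs(W,*a): print("  ",np.array(b))
E
```

```text
cells1 [0.445 0.171 0.048]
c2 [0.453 0.066 0.047]
c3 [ 0.432 -0.051  0.044]
c4 [ 0.445 -0.155  0.046]
blank [0.632 0.108 0.056]
knob [ 0.576 -0.031  0.063]
tray [ 0.432 -0.349  0.009]
supply [0.477 0.34  0.053]
ball [0.438 0.368 0.106]
platecorner [0.595 0.232 0.014]
lamp [ 0.631 -0.034  0.057]
plate
   [  0.593   0.103   0.262   0.014   1.572 365.      0.015]
mid
   [ 0.576 -0.034  0.014  0.014  2.388 43.     0.061]
   [  0.452   0.064   0.034   0.022   3.097 151.      0.046]
   [  0.443  -0.157   0.034   0.022   2.659 151.      0.045]
   [  0.443   0.171   0.034   0.023   2.618 152.      0.046]
   [  0.433  -0.052   0.034   0.022   2.629 146.      0.046]
tray
   [  0.432  -0.348   0.112   0.11    1.627 416.      0.024]
sup
   [   0.457    0.368    0.099    0.082    2.971 1263.       0.049]
ball
   [ 0.442  0.37   0.025  0.02   0.308 99.     0.103]
```

```bash
cat > bench.py <<'E'
from h import *
np.set_printoptions(suppress=True,precision=4)
W=np.load("top0.npy").reshape(-1,3)
m=(W[:,0]>.5)&(W[:,0]<.75)&(W[:,1]>-.3)&(W[:,1]<.35)&(W[:,2]>.009)&(W[:,2]<.08)
p=W[m]; pl=p[p[:,1]>-.04]; q=pl[pl[:,2]<.02]
c,s,a=cv2.minAreaRect((q[:,:2]*1000).astype(np.float32)); print("plate part",c,s,a)
# back edge and detector end
bx=[]
for y in np.arange(-.03,.23,.01):
    k=q[abs(q[:,1]-y)<.005]; bx.append((y,k[:,0].max(),k[:,0].min()))
bx=np.array(bx); f1=np.polyfit(bx[:,0],bx[:,1],1); f2=np.polyfit(bx[:,0],bx[:,2],1); print("back",f1,"front",f2)
yaw=-np.arctan(f1[0]); print("yaw",yaw)
for x in np.arange(.595,.68,.01):
    k=p[(abs(p[:,0]-x)<.005)&(p[:,2]<.02)]; print(round(x,3),k[:,1].max(),k[k[:,2]<.02][:,1].min())
E
python3 bench.py
```

```text
plate part (623.4111328125, 154.72561645507812) (245.9796905517578, 388.5381164550781) 1.1286135911941528
back [-0.0217  0.7085] front [-0.0584  0.5461]
yaw 0.021688833571230377
0.595 0.28789463664517034 -0.1876688166138535
0.605 0.34864170833681346 -0.2184828634299667
0.615 0.23486365574029264 -0.21929243252581188
0.625 0.33687545537239266 -0.2980165436252867
0.635 0.33299906152493824 -0.2907509316297939
0.645 0.34513967560819386 -0.24988205731939617
0.655 0.33931623639111863 -0.2013841227460517
0.665 0.31218498034231784 -0.23825539049130898
0.675 0.3395449318575209 -0.07226568502039576
```

```bash
cat >> h.py <<'E'
def down(phi):
    """tool pointing down, jaws opening along world direction phi"""
    y=np.array([np.cos(phi),np.sin(phi),0]); z=np.array([0,0,-1.]); x=np.cross(y,z)
    return R.from_matrix(np.stack([x,y,z],1)).as_quat()
def go(p,phi,):
    best=None
    for k in(0,np.pi):
        q=r.inverse_kinematics(list(p),down(phi+k).tolist())
        if q is not None and (best is None or abs(q[5])<abs(best[0][5])): best=(q,phi+k)
    if best is None: raise Exception("no IK")
    r.set_joints(best[0])
E
python3 - <<'E'
from h import *
np.set_printoptions(suppress=True,precision=4)
print(R.from_quat(r.current_ee_rot()).as_matrix())
go((.50,.08,.40),0.0)
print(r.current_tool_pos(),r.current_q(),r.current_t())
im,W=wrist(); print(im["mount"],im["fx"]); np.save("w1.npy",W); save(im,"w1",s=1.25)
E
```

```text
[[-0.9387  0.3446 -0.0005]
 [ 0.3446  0.9387 -0.001 ]
 [ 0.0001 -0.0011 -1.    ]]
[0.4999 0.0807 0.3997] [0.068  0.1557 1.546  0.0002 1.4404 0.0666] 2.1
[[ 0.0002 -0.9475 -0.3198  0.083 ]
 [ 1.      0.0001  0.0002 -0.0001]
 [-0.0002 -0.3198  0.9475 -0.1211]
 [ 0.      0.      0.      1.    ]] 410.7957576345803
```

View pics/w1.png

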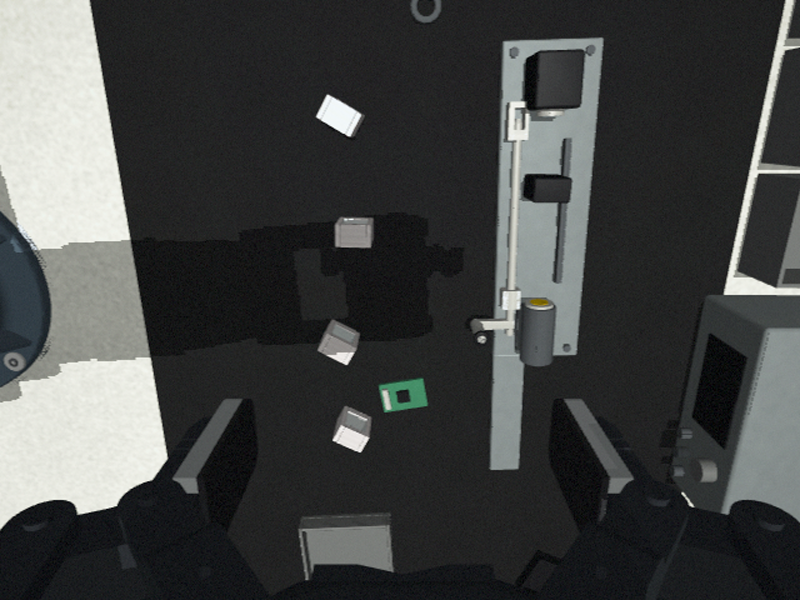

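The wrist view shows the whole bench: plate corners at (503,41), (603,38) and (577,355), tongue end at (505,469), blank at (548,187), knob at (481,335). I'll fit the bench frame from it.

```bash
cat > bench.py <<'E'
from h import *
np.set_printoptions(suppress=True,precision=4)
W=np.load("w1.npy"); im=cv2.imread("pics/w1.png"); im=cv2.resize(im,(640,480),interpolation=cv2.INTER_AREA).astype(int)
m=((W[...,2]>.008)&(W[...,2]<.020)&(im.min(-1)>70)).astype(np.uint8)
n,l=cv2.connectedComponents(m,connectivity=4); L=l[160,472]; p=W[l==L]; print(len(p),np.median(p[:,2]))
def edge(a,b,ax,fn):  # extreme of axis (other) along ax bins
    o=1-ax; t=np.arange(a,b,.006); e=[fn(p[abs(p[:,ax]-v)<.003][:,o]) for v in t]
    f=np.polyfit(t,e,1); k=abs(np.polyval(f,t)-e)<.003; return np.polyfit(t[k],np.array(e)[k],1)
back=edge(-.06,.22,1,np.max); front=edge(.1,.22,1,np.min); tip=edge(.605,.675,0,np.max)
print("back",back,"front",front,"det end",tip,"lamp end",edge(.66,.675,0,np.min), "tongue", edge(.597,.615,0,np.min))
yaw=-np.arctan(back[0]); 
Rb=np.array([[np.cos(yaw),-np.sin(yaw)],[np.sin(yaw),np.cos(yaw)]])
pb=p[:,:2]@Rb; print("yaw",yaw,"bench-aligned ext",np.percentile(pb,[.3,99.7],axis=0))
mx=np.median((np.column_stack([np.polyval(back,t:=np.arange(-.05,.22,.01)),t])@Rb)[:,0])-.050
my=np.median((np.column_stack([t2:=np.arange(.61,.67,.01),np.polyval(tip,t2)])@Rb)[:,1])-.155
B=Rb@[mx,my]; print("bench",B)
for t,bx,z in(("blank",(.59,.68,.06,.15),(.045,.07)),("knob",(.55,.6,-.08,0),(.05,.07)),("lamp",(.60,.68,-.09,.03),(.03,.07)),("det",(.59,.69,.17,.25),(.045,.07))):
    for b in blobs(W,bx,*z,30): print(t,np.array(b),"in bench",(np.array(b[:2])-B)@Rb)
for b in blobs(W,(.38,.5,-.25,.25),.035,.06,50): print("cell",np.array(b))
E
python3 bench.py
```

```text
292156 nan
back [-0.104   0.8782] front [0.2514 0.0706] det end [0.0016 0.2694] lamp end [-0.5158 -0.0656] tongue [-0.4269 -0.1119]
yaw 0.10364100449981338 bench-aligned ext [[nan nan]
 [nan nan]]
bench [0.8141 0.1327]
blank [  0.633    0.1104   0.0342   0.0216   0.0098 656.       0.0564] in bench [-0.1825 -0.0034]
knob [  0.5765  -0.032    0.0151   0.0146   1.1457 135.       0.0603] in bench [-0.2534 -0.1392]
lamp [   0.636    -0.033     0.0637    0.0327    1.6015 1381.        0.0504] in bench [-0.1943 -0.1464]
det [   0.6294    0.1979    0.0502    0.041     1.5794 2013.        0.0602] in bench [-0.177  0.084]
cell [  0.4438   0.1723   0.034    0.022    2.6201 674.       0.0444]
cell [  0.4531   0.066    0.0343   0.0224   3.0971 568.       0.0445]
cell [  0.4337  -0.0501   0.0341   0.0226   2.6205 489.       0.0445]
cell [  0.4444  -0.1551   0.0337   0.0229   2.6567 445.       0.0446]
```

```bash
sed -i 's/^m=.*/print(W[160,470],im[160,470]); m=((W[...,2]>.006)\&(W[...,2]<.022)\&(im.min(-1)>45)\&(W[...,0]>.56)\&(W[...,0]<.72)).astype(np.uint8)/; s/L=l\[160,472\]/L=1+np.argmax(np.bincount(l.ravel())[1:])/' bench.py; python3 bench.py
```

```text
[0.6802 0.0955 0.0147] [146 147 139]
11698 0.014579474746442334Traceback (most recent call last):
  File "bench.py", line 10, in <module>
    print("back",back,"front",front,"det end",tip,"lamp end",edge(.66,.675,0,np.min), "tongue", edge(.597,.615,0,np.min))
                                                                                                ~~~~^^^^^^^^^^^^^^^^^^^^
  File "bench.py", line 8, in edge
    f=np.polyfit(t,e,1); k=abs(np.polyval(f,t)-e)<.003; return np.polyfit(t[k],np.array(e)[k],1)
                                                               ~~~~~~~~~~^^^^^^^^^^^^^^^^^^^^^^^
    raise TypeError("expected non-empty vector for x")
TypeError: expected non-empty vector for x
```

```bash
sed -i 's/,"lamp end".*/)/' bench.py; python3 bench.py
```

```text
[0.6802 0.0955 0.0147] [146 147 139]
11698 0.014579474746442334
back [-0.0292  0.6853] front [-0.0298  0.5956] det end [0.0312 0.2176]
yaw 0.02920320920279001 bench-aligned ext [[ 0.5953 -0.0869]
 [ 0.685   0.2186]]
bench [0.6329 0.0822]
blank [  0.633    0.1104   0.0342   0.0216   0.0098 656.       0.0564] in bench [0.0009 0.0281]
knob [  0.5765  -0.032    0.0151   0.0146   1.1457 135.       0.0603] in bench [-0.0597 -0.1125]
lamp [   0.636    -0.033     0.0637    0.0327    1.6015 1381.        0.0504] in bench [-0.0002 -0.1153]
det [   0.6294    0.1979    0.0502    0.041     1.5794 2013.        0.0602] in bench [-0.0001  0.1158]
cell [  0.4438   0.1723   0.034    0.022    2.6201 674.       0.0444]
cell [  0.4531   0.066    0.0343   0.0224   3.0971 568.       0.0445]
cell [  0.4337  -0.0501   0.0341   0.0226   2.6205 489.       0.0445]
cell [  0.4444  -0.1551   0.0337   0.0229   2.6567 445.       0.0446]
```

```bash
cat >> h.py <<'E'
YAW=.0292; B=np.array([.6329,.0822]); Rb=R.from_euler('z',YAW).as_matrix()[:2,:2]
def bw(x,y): return B+Rb@[x,y]
def lin(x,y,z,vel=.15): r.move_linear([float(x),float(y),float(z)],vel=vel)
def F(): return np.round(r.current_contact_force(),1)
E
python3 - <<'E'
from h import *
k=(.5765,-.032)
r.set_gripper(.5,40)
go((*k,.12),np.pi/2+YAW); print(r.current_q())
lin(*k,.050,.1); print(F())
r.set_gripper(0.,40); print("open",r.current_opening(),F())
e=bw(-.0597,-.277+.003); lin(*e,.050,.06); print(F(),r.current_tool_pos(),e)
r.sleep(.3); r.set_gripper(.45); lin(*e,.2,.2)
go((.50,.06,.38),0.); im,W=wrist(); save(im,"w2",s=1.25); np.save("w2.npy",W)
for b in blobs(W,(.55,.6,-.25,0),.05,.07,30): print("knob",np.round(b,4),(np.array(b[:2])-B)@Rb)
for b in blobs(W,(.59,.68,.06,.15),.045,.07,30): print("blank",np.round(b,4),(np.array(b[:2])-B)@Rb)
for b in blobs(W,(.36,.52,-.25,.25),.035,.06,50): print("cell",np.round(b,4))
print(r.current_t())
E
```

```text
[-1.35655872e-01  5.64371287e-01  1.68576514e+00  1.12907368e-04
  8.90185421e-01  1.40418848e+00]
[-0.2  0.8  0.8]
open 0.1240674674910479 [-0.7  0.2  5.7]
[-0.7  1.3  4.2] [ 0.58158789 -0.19343827  0.05058929] [ 0.58122511 -0.19342619]
blank [6.3290e-01 1.0980e-01 3.4100e-02 2.2200e-02 3.1114e+00 7.4900e+02
 5.6300e-02] [0.00077233 0.02763081]
cell [4.4370e-01 1.7230e-01 3.4200e-02 2.2000e-02 2.6172e+00 7.7900e+02
 4.4400e-02]
cell [4.531e-01 6.600e-02 3.420e-02 2.220e-02 3.113e+00 6.390e+02 4.450e-02]
cell [ 4.3360e-01 -5.0400e-02  3.4100e-02  2.2900e-02  2.6308e+00  5.4000e+02
  4.4500e-02]
cell [ 4.4620e-01 -1.5610e-01  3.0800e-02  2.2800e-02  2.6583e+00  3.6000e+02
  4.4600e-02]
10.7917
```

View pics/w2.png

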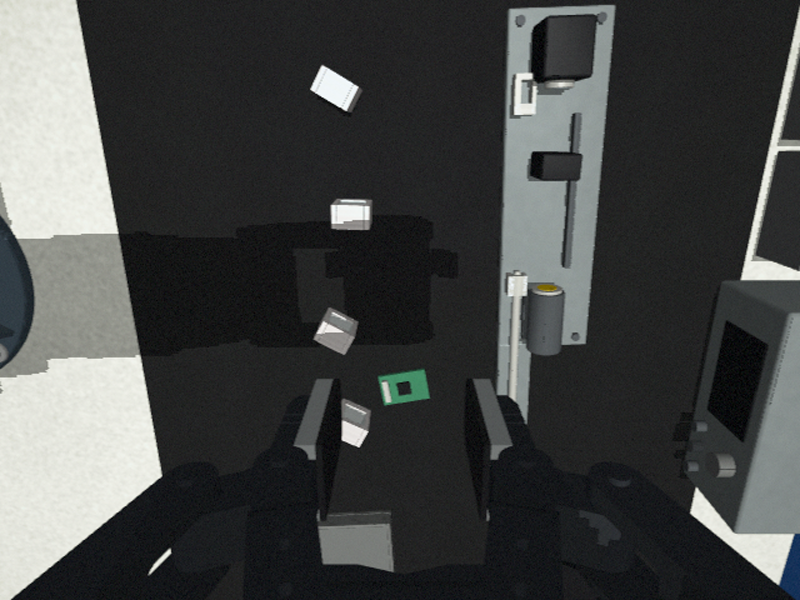

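The bolt is back: its tip is at the lamp-side guide (517,272) and the shelf front is open. Next is the blank.

```bash
cat >> h.py <<'E'
def pick(x,y,phi,zb,sq=60):
    """grip a 34 mm block standing on height zb across its long axis phi"""
    r.set_gripper(.72,sq); go((x,y,zb+.13),phi); lin(x,y,zb+.037,.12); f=F()
    r.set_gripper(0.,sq); print("grip",round(r.current_opening(),3),f,F())
    lin(x,y,zb+.15,.2); r.sleep(.1); print("lifted",round(r.current_opening(),3),F())
def place(x,y,phi,zb,hi=.15):
    go((x,y,zb+hi),phi); print("over",round(r.current_opening(),3)); lin(x,y,zb+.06,.15); lin(x,y,zb+.0375,.05)
    print("down",round(r.current_opening(),3),F()); r.set_gripper(.62); r.sleep(.1); lin(x,y,zb+hi,.25)
E
python3 - <<'E'
from h import *
pick(.6329,.110,0.,.0145)
place(.432,-.348,.056,.0065)
go((.44,-.10,.36),0.); im,W=wrist(); save(im,"w3",s=1.25); np.save("w3.npy",W)
for b in blobs(W,(.36,.52,-.45,.25),.033,.06,50): print("cell",np.round(b,4))
print(r.current_t())
E
```

```text
grip 0.384 [0.4 0.1 0.5] [-0.3  0.8  6.8]
lifted 0.389 [-0.4  0.3 -0.8]
over 0.391
down 0.387 [-4.1  4.4 14. ]
cell [4.5310e-01 6.3400e-02 3.3300e-02 1.7900e-02 3.1198e+00 7.9100e+02
 4.4400e-02]
cell [ 4.3340e-01 -5.0500e-02  3.4000e-02  2.2100e-02  2.6276e+00  7.3100e+02
  4.4500e-02]
cell [ 4.442e-01 -1.554e-01  3.410e-02  2.220e-02  2.668e+00  6.390e+02
  4.450e-02]
cell [ 4.324e-01 -3.471e-01  3.410e-02  2.280e-02  4.520e-02  5.870e+02
  4.810e-02]
19.775
```

View pics/w3.png

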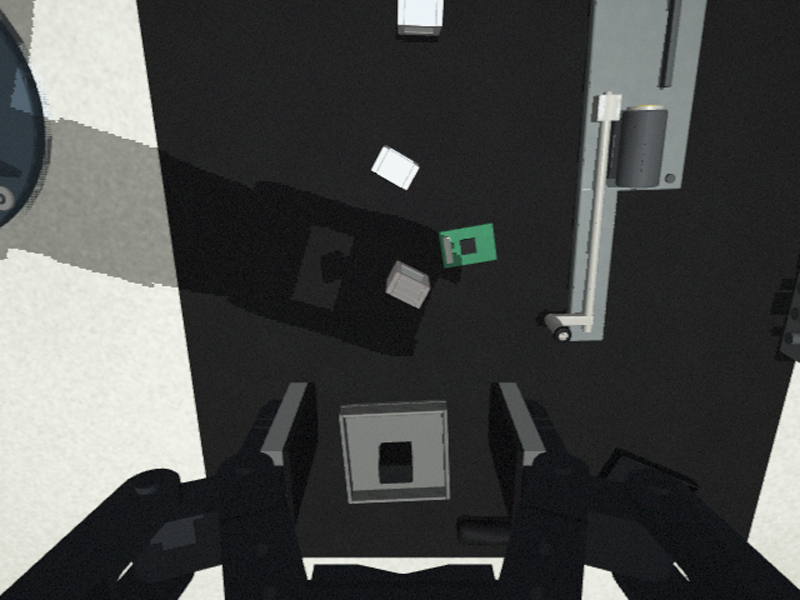

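The blank stands mid-tray at about (396,462). The knob is at (562,335), at the tongue's end. Now the first cell.

```bash
cat >> h.py <<'E'
def look(x,y,name=None,h=.30):
    go((x,y+.07,h),0.); im,W=wrist()
    if name: save(im,name,s=1.25)
    return W
def cell(x,y,slot,rad=.05,name=None):
    W=look(x,y); c=[b for b in blobs(W,(x-rad,x+rad,y-rad,y+rad),.034,.055,100) if b[2]<.038 and b[2]>.031]
    print("seen",[np.round(b,4).tolist() for b in c])
    assert len(c)==1
    b=c[0]; pick(b[0],b[1],b[4],.0025)
    assert .34<r.current_opening()<.44
    s=bw(0,slot); place(*s,YAW,.0155)
    W=look(*bw(0,0),name,h=.34)
    for b in blobs(W,(.59,.68,-.0,.16),.03,.075,100): print("shelf",np.round(b,4),((np.array(b[:2])-B)@Rb).round(4))
    print("t",r.current_t())
E
python3 - <<'E'
from h import *
W=np.load("w3.npy")
for b in blobs(W,(.55,.62,-.25,-.1),.05,.07,20): print("knob",np.round(b,4),(np.array(b[:2])-B)@Rb)
cell(.4438,.1723,.051,name="w4")
E
```

```text
knob [ 5.8100e-01 -1.9220e-01  1.4700e-02  1.4700e-02  1.2389e+00  1.7000e+02
  6.0400e-02] [-0.05990074 -0.27281508]
seen [[0.4436, 0.1726, 0.0342, 0.0227, 2.6289, 813.0, 0.0444]]
grip 0.386 [0.7 0.3 0.5] [-1.5 -0.8  7.2]
lifted 0.389 [ 0.2 -0.4 -1.5]
over 0.383
down 0.386 [ 0.3  0.4 -0.4]
shelf [6.317e-01 1.328e-01 3.390e-02 2.250e-02 2.490e-02 8.600e+02 5.640e-02] [0.0003 0.0507]
t 28.2
```

View pics/w4.png

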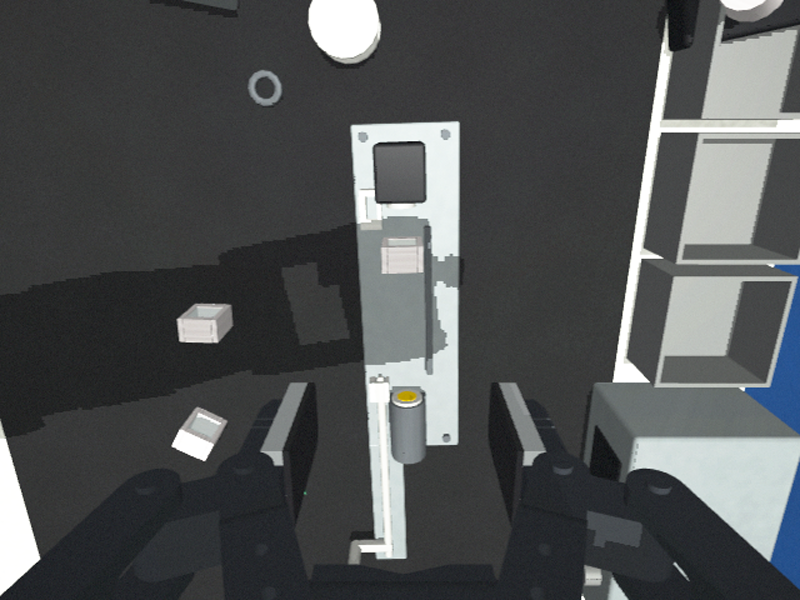

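Cell 1 stands square on the shelf at (402,255), measured at (0.000, 0.051) in the bench frame. The knob measures joint ≈ 0.004. Now the other three.

```bash
python3 - <<'E'
from h import *
cell(.4531,.066,.017)
cell(.4334,-.0505,-.017)
cell(.4442,-.1554,-.051,name="w5")
E
```

```text
seen [[0.453, 0.0662, 0.0339, 0.0229, 3.1135, 805.0, 0.0445]]
grip 0.386 [ 0.1 -0.1  0.8] [-1.4 -0.5  8.1]
lifted 0.384 [ 0.2  0.4 -1. ]
over 0.386
down 0.386 [-0.1 -0.2 -1.3]
shelf [6.317e-01 1.328e-01 3.400e-02 2.250e-02 2.840e-02 8.630e+02 5.640e-02] [0.0003 0.0506]
shelf [6.327e-01 9.920e-02 3.400e-02 2.260e-02 3.040e-02 8.560e+02 5.630e-02] [0.0003 0.017 ]
t 36.1
seen [[0.4335, -0.0503, 0.0344, 0.0228, 2.638, 806.0, 0.0445]]
grip 0.386 [0.1 0.8 0.6] [-0.7  0.9  8.6]
lifted 0.385 [ 0.3  0.3 -0.7]
over 0.382
down 0.387 [-0.3  0.3 -0.3]
shelf [6.317e-01 1.327e-01 3.400e-02 2.260e-02 2.190e-02 8.620e+02 5.640e-02] [0.0002 0.0505]
shelf [6.326e-01 9.930e-02 3.370e-02 2.270e-02 2.630e-02 8.630e+02 5.630e-02] [0.0002 0.0171]
shelf [6.337e-01 6.510e-02 3.400e-02 2.300e-02 3.080e-02 8.610e+02 5.630e-02] [ 0.0003 -0.0171]
t 44.4
seen [[0.4441, -0.1557, 0.0342, 0.0231, 2.6649, 810.0, 0.0445]]
grip 0.39 [ 0.1  0.5 -0.2] [-1.9 -0.   7. ]
lifted 0.386 [ 0.1 -0.2 -0.4]
over 0.385
down 0.39 [-0.6  0.2 -0.9]
shelf [6.317e-01 1.328e-01 3.400e-02 2.210e-02 2.240e-02 8.420e+02 5.640e-02] [0.0003 0.0507]
shelf [6.327e-01 9.900e-02 3.400e-02 2.270e-02 3.370e-02 8.680e+02 5.630e-02] [0.0003 0.0168]
shelf [6.3420e-01 4.8000e-02 5.7200e-02 3.4000e-02 1.6033e+00 1.7060e+03
 5.6300e-02] [ 0.0003 -0.0342]
t 53.0833
```

View pics/w5.png

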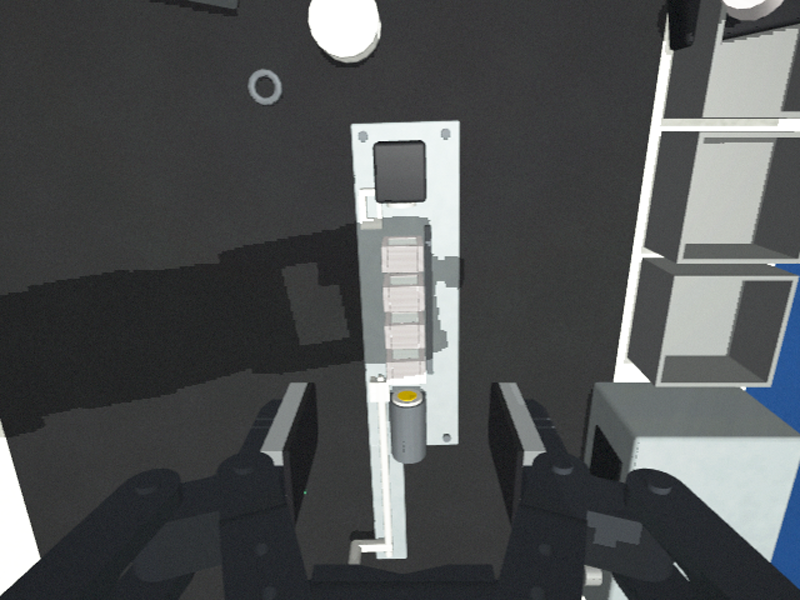

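All four cells are in line on the shelf, from (402,255) to (405,372). The keeper is free at (370,207). I'll push the bolt home and check it.

```bash
python3 - <<'E'
from h import *
k=bw(-.0599,-.2728)
r.set_gripper(.5,60)
go((*k,.12),np.pi/2+YAW); lin(*k,.050,.1)
r.set_gripper(0.,60); print("open",round(r.current_opening(),3),F())
e=bw(-.0599,-.107-.0005); lin(*e,.050,.06); print(F(),r.current_tool_pos(),e,round(r.current_opening(),3))
r.sleep(.3); r.set_gripper(.45); lin(*e,.2,.2)
W=look(*bw(0,0),"w6",h=.34)
for b in blobs(W,(.55,.6,-.25,.05),.05,.07,20): print("knob",np.round(b,4),(np.array(b[:2])-B)@Rb)
for b in blobs(W,(.59,.68,-.0,.16),.05,.075,100): print("shelf",np.round(b,4),((np.array(b[:2])-B)@Rb).round(4))
print(r.current_t())
# toggle close look
go((.45,.43,.34),0.); im,W=wrist(); save(im,"w7",s=1.25)
s=[b for b in blobs(W,(.35,.55,.25,.48),.040,.053,200)]; print("sup",np.round(s,4))
print("ball",np.round(blobs(W,(.35,.55,.25,.48),.085,.12,20),4))
E
```

```text
open 0.12 [-1.5  0.6  5.3]
[-1.5 -1.7  8.3] [ 0.57640348 -0.02718529  0.05066641] [ 0.57616409 -0.02700301] 0.119
knob [ 5.8080e-01 -2.6200e-02  1.4700e-02  7.4000e-03  1.6148e+00  8.0000e+01
  6.0400e-02] [-0.05528701 -0.106853  ]
shelf [6.315e-01 1.331e-01 3.360e-02 2.230e-02 1.010e-02 7.420e+02 5.650e-02] [0.0001 0.0509]
shelf [6.327e-01 9.910e-02 3.380e-02 2.250e-02 5.130e-02 7.060e+02 5.670e-02] [0.0003 0.0169]
shelf [6.335e-01 6.530e-02 3.340e-02 2.330e-02 1.800e-02 6.680e+02 5.660e-02] [ 0.0001 -0.0169]
shelf [6.346e-01 3.140e-02 3.390e-02 2.280e-02 2.630e-02 6.400e+02 5.660e-02] [ 0.0002 -0.0508]
61.8
sup [[4.5960e-01 3.6950e-01 1.0130e-01 7.9800e-02 2.9655e+00 5.7320e+03
  4.7600e-02]]
ball [[4.4110e-01 3.7300e-01 2.0900e-02 2.0600e-02 2.5765e+00 4.1100e+02
  1.0250e-01]]
```

View pics/w6.png

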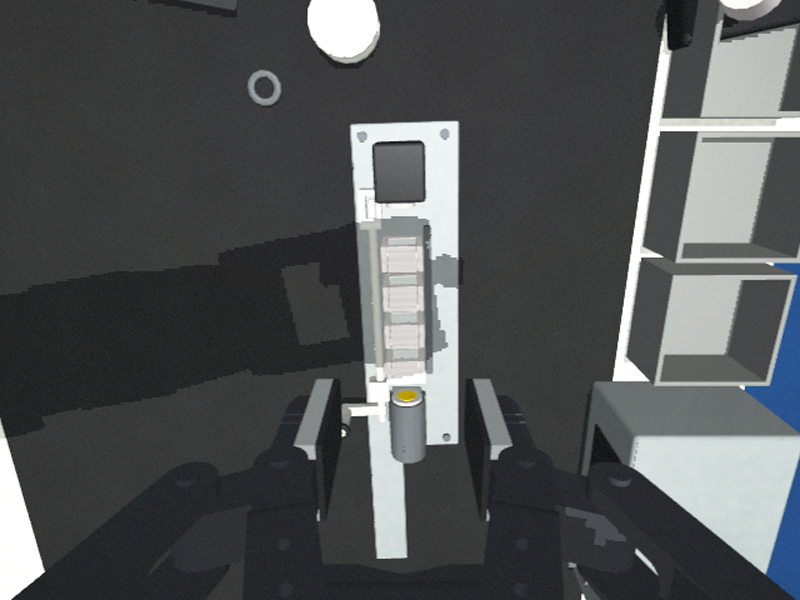

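View pics/w7.png

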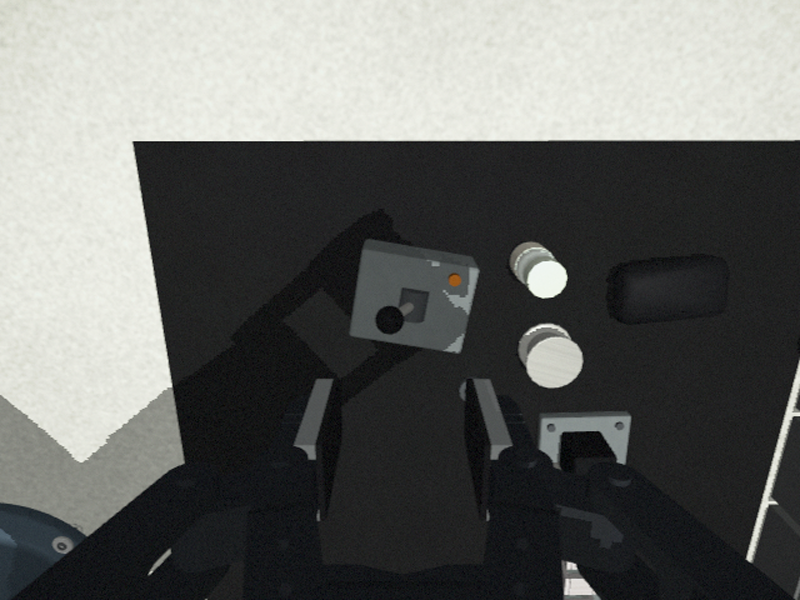

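The bolt tip is in the keeper (370,207), and the knob reads joint 0.170. The supply's ball is at (390,320), leaning to the robot's side. Next I'll flip the toggle.

```bash
python3 - <<'E'
from h import *
c=np.array([.4596,.3695]); a=-.176; u=np.array([np.cos(a),np.sin(a)])
P=lambda d:c+u*d
r.set_gripper(0.)
go((*P(-.066),.20),np.pi/2+a); lin(*P(-.066),.102,.12); print(F())
for d in(-.03,-.01,.0,.003): lin(*P(d),.102,.05); print(d,F())
lin(*P(-.03),.102,.1); lin(*P(-.03),.22,.2)
go((.45,.43,.34),0.); im,W=wrist(); save(im,"w8",(240,140,440,320),3)
b=blobs(W,(.35,.55,.25,.48),.085,.12,20)[0]; print("ball",np.round(b,4),"u",(np.array(b[:2])-c)@u)
print(r.current_t())
im=optics.get_image("top"); save(im,"top1",s=1.25); W=cloud(im)
for b in blobs(W,(.59,.68,-.0,.16),.04,.075,15): print("shelf",np.round(b,4),((np.array(b[:2])-B)@Rb).round(4))
print("blank",np.round(blobs(W,(.38,.48,-.4,-.3),.035,.06),4))
E
```

```text
[ 1.1 -0.1  0.7]
-0.03 [0.2 0.2 0.3]
-0.01 [-0.   0.6  0.1]
0.0 [ 0.5 -0.7 -1.2]
0.003 [-5.2  0.   0.5]
ball [4.8310e-01 3.6580e-01 2.0700e-02 2.0200e-02 2.7261e+00 4.0900e+02
 1.0000e-01] u 0.02382504438473286
70.3833
shelf [6.333e-01 2.970e-02 3.510e-02 2.110e-02 1.190e-02 1.520e+02 5.760e-02] [-0.0011 -0.0524]
shelf [6.3080e-01 8.7000e-02 7.0800e-02 3.6100e-02 1.6563e+00 4.4800e+02
 5.7100e-02] [-0.002   0.0049]
blank [[ 4.312e-01 -3.487e-01  3.390e-02  2.340e-02  1.283e-01  1.660e+02
   4.880e-02]]
```

View pics/top1.png

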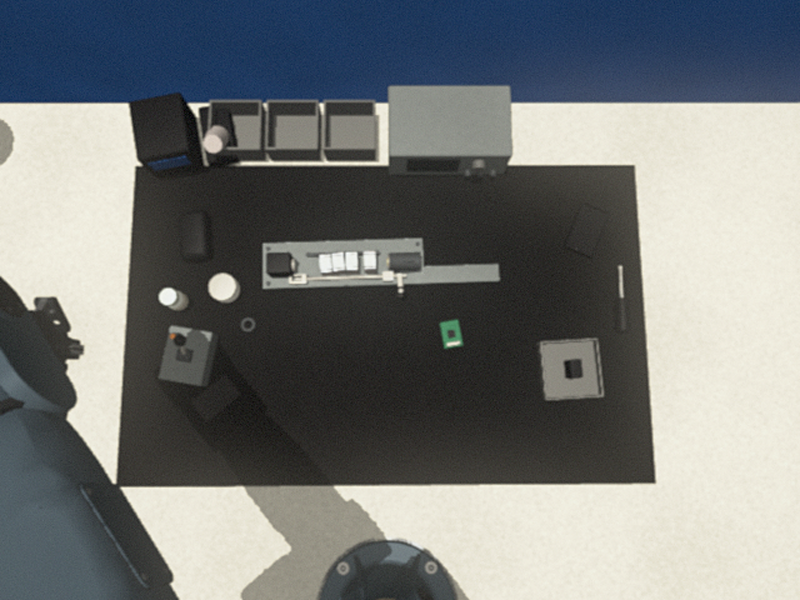

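The toggle is on (ball at u = +0.024), but one or more shelf cells look shifted or turned: in the top view they sit at 325, 338, 352 and 370 px, unevenly spaced. A cell was probably knocked, so I'll look closer.

```bash
python3 - <<'E'
from h import *
W=look(*bw(0,0),h=.30); im=optics.get_image("wrist"); save(im,"w9",(220,80,420,330),2.4)
for b in blobs(W,(.59,.68,-.0,.16),.053,.075,50): print("shelf",np.round(b,4),((np.array(b[:2])-B)@Rb).round(4),"dyaw",(b[4]-YAW+np.pi/2)%np.pi-np.pi/2)
for b in blobs(W,(.55,.6,-.25,.05),.05,.07,20): print("knob",np.round(b,4),(np.array(b[:2])-B)@Rb)
E
```

```text
shelf [6.3170e-01 8.9200e-02 7.1600e-02 3.5300e-02 1.6601e+00 2.3810e+03
 5.6600e-02] [-0.001  0.007] dyaw -1.5107259
knob [ 5.752e-01 -2.390e-02  1.460e-02  9.800e-03  6.260e-01  1.380e+02
  6.010e-02] [-0.06073171 -0.10433181]
```

View pics/w9.png

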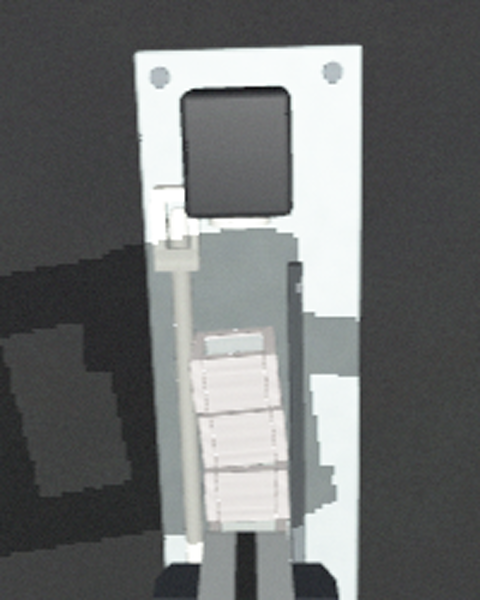

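The knock slid the detector-side cell along, and three cells now touch with a slight turn (edges (190,360)–(276,353), (197,415)–(283,407) and (205,470)–(288,465)). I'll measure each against the tolerances before deciding whether to mend.

```bash
python3 - <<'E'
from h import *
# look from two standpoints: fit each cell's front/back edge and centre
for dx,h in((0,.30),(-.03,.26)):
    W=look(B[0]+dx,B[1]+.0,h=h); p=W[np.isfinite(W).all(-1)]; p=p[(p[:,2]>.053)&(p[:,2]<.06)]
    q=(p[:,:2]-B)@Rb; k=(abs(q[:,0])<.03)&(q[:,1]>-.07)&(q[:,1]<.07); q=q[k]
    t=np.arange(-.064,.066,.002); row=[]
    for y in t:
        s=q[abs(q[:,1]-y)<.0015,0]
        row.append((y,len(s),s.min(),s.max()) if len(s)>15 else (y,len(s),0,0))
    for a in row: print("%.3f n%d  %.4f %.4f c %.4f w %.4f"%(*a,(a[2]+a[3])/2,a[3]-a[2]))
    print()
print(r.current_t())
E
```

```text
-0.064 n0  0.0000 0.0000 c 0.0000 w 0.0000
-0.062 n0  0.0000 0.0000 c 0.0000 w 0.0000
-0.060 n0  0.0000 0.0000 c 0.0000 w 0.0000
-0.058 n0  0.0000 0.0000 c 0.0000 w 0.0000
-0.056 n0  0.0000 0.0000 c 0.0000 w 0.0000
-0.054 n0  0.0000 0.0000 c 0.0000 w 0.0000
-0.052 n0  0.0000 0.0000 c 0.0000 w 0.0000
-0.050 n0  0.0000 0.0000 c 0.0000 w 0.0000
-0.048 n0  0.0000 0.0000 c 0.0000 w 0.0000
-0.046 n0  0.0000 0.0000 c 0.0000 w 0.0000
-0.044 n0  0.0000 0.0000 c 0.0000 w 0.0000
-0.042 n0  0.0000 0.0000 c 0.0000 w 0.0000
-0.040 n0  0.0000 0.0000 c 0.0000 w 0.0000
-0.038 n0  0.0000 0.0000 c 0.0000 w 0.0000
-0.036 n0  0.0000 0.0000 c 0.0000 w 0.0000
-0.034 n0  0.0000 0.0000 c 0.0000 w 0.0000
-0.032 n0  0.0000 0.0000 c 0.0000 w 0.0000
-0.030 n1  0.0000 0.0000 c 0.0000 w 0.0000
-0.028 n52  -0.0166 0.0168 c 0.0001 w 0.0334
-0.026 n94  -0.0166 0.0169 c 0.0001 w 0.0334
-0.024 n97  -0.0166 0.0169 c 0.0001 w 0.0335
-0.022 n101  -0.0164 0.0169 c 0.0002 w 0.0333
-0.020 n97  -0.0164 0.0169 c 0.0003 w 0.0333
-0.018 n99  -0.0163 0.0170 c 0.0003 w 0.0332
-0.016 n96  -0.0162 0.0170 c 0.0004 w 0.0333
-0.014 n10
[... 4001 characters left out ...]
034 n133  -0.0199 0.0129 c -0.0035 w 0.0328
0.036 n130  -0.0198 0.0131 c -0.0034 w 0.0329
0.038 n128  -0.0206 0.0131 c -0.0038 w 0.0337
0.040 n146  -0.0206 0.0129 c -0.0038 w 0.0335
0.042 n126  -0.0197 0.0129 c -0.0034 w 0.0327
0.044 n26  -0.0014 0.0128 c 0.0057 w 0.0142
0.046 n0  0.0000 0.0000 c 0.0000 w 0.0000
0.048 n0  0.0000 0.0000 c 0.0000 w 0.0000
0.050 n0  0.0000 0.0000 c 0.0000 w 0.0000
0.052 n0  0.0000 0.0000 c 0.0000 w 0.0000
0.054 n0  0.0000 0.0000 c 0.0000 w 0.0000
0.056 n0  0.0000 0.0000 c 0.0000 w 0.0000
0.058 n0  0.0000 0.0000 c 0.0000 w 0.0000
0.060 n0  0.0000 0.0000 c 0.0000 w 0.0000
0.062 n0  0.0000 0.0000 c 0.0000 w 0.0000
0.064 n0  0.0000 0.0000 c 0.0000 w 0.0000

72.4667
```

All cells are inside the limits. The worst is the detector-side cell, with x ≈ −3.3 mm (limit 6) and a turn of about 0.06–0.08 rad (limit 0.14). The bolt and fence also keep them in. Regripping would add risk for no benefit, so I'm handing in with the gripper clear.

```bash
python3 - <<'E'
from h import *
go((.45,.05,.35),0.); r.sleep(.3); print(F()); r.hand_in(); print(r.current_t())
E
```

```text
[ 0.7  0.3 -0.6]
the job is handed in; nothing more can be done
the job is handed in; nothing more can be done
```

The job is done and handed in at about 73 s of the 210 s allowed. The bolt was drawn back, the blank put in the tray, all four cells stood on the shelf, the bolt pushed home, and the toggle flipped last.

My last checks before handing in:
- **Bolt:** the knob measured about 0.170 m on the slide, so the tip is roughly 25 mm into the keeper.
- **Toggle:** the ball moved from the robot's side to 24 mm on the far side of the pivot, which is about 1.0 rad (on).
- **Blank:** it stands upright near the middle of the tray.
- **Gripper:** it was clear of everything, with no contact force beyond noise.
- **Bystanders:** I judged these only by eye in the last top picture, where they look unmoved.

**One check disagreed with an earlier one.** With the bolt home I measured all four cells square, within 0.3 mm of the shelf's centre line. After the toggle, three of them had slid together and turned slightly, most likely from the announced knock, since the arm was then at the supply box.

I measured them again. All four are level, at about y +0.032, +0.008, −0.017 and −0.051 m. The worst is the detector-side cell, about 3.5 mm off the centre line (limit 6 mm) and turned about 0.06–0.08 rad (limit 0.14 rad). That is inside tolerance, so I left them rather than reopen the bolt.

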